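# Clear rust flakes off the lantern's solar panel

## Task

The solar lantern will not charge because flakes of rust have dropped onto its panel: push the aluminium tray straight up to the panel's open edge until it is fully home under the lip, take the green-handled scraper block, and with it sweep every flake over that edge into the tray, without touching the sharp flakes with the gripper. Then stand the scraper upright back on its cork mat, leaving the tray where it is, and last of all press the red button on the lantern fully down, hold it for a moment and let go. Leave the tiffin carrier, the cup and the torch alone.

Things in the scene. Friction and masses are not known exactly. Their poses are not given: they have to be found in the camera images.
- panel: Fixed dark-blue solar panel, 190 (x) x 220 (y) mm; origin at the centre of its underside, on the table. Face at z = 46 mm. 10 mm wide rims, tops at z = 58 mm, on both x sides (inner faces x = +-85 mm) and the closed +y end (inner face y = 100 mm). The -y edge is open: its lip (z 38 to 46 mm) ends at y = -110 mm and overhangs by 15 mm the wooden plinth, whose face is at y = -95 mm.
- panel_lip (a point): Middle of the open edge of the panel face, on top of the lip.
- tray: Loose open aluminium tray, 220 (x) x 110 (y) x 30 mm high, walls and floor 4 mm, about 0.3 kg; origin at the centre of its underside. It stands a few cm off the panel's open edge, long side roughly parallel to it, and fits under the lip. Fully home its long wall touches the plinth, its origin then at about y = -150 mm in the panel's frame.
- flake0: Loose rust-brown flake on the panel, 28 x 20 x 6 mm, 14 g; origin at the centre of its underside.
- flake1: Loose rust-brown flake on the panel, 24 x 22 x 7 mm, 14 g; origin at the centre of its underside.
- flake2: Loose rust-brown flake on the panel, 26 x 18 x 6 mm, 14 g; origin at the centre of its underside.
- flake3: Loose rust-brown flake on the panel, 22 x 20 x 8 mm, 14 g; origin at the centre of its underside.
- scraper: Loose scraper block standing upright, 0.16 kg, 78 mm high; origin at the centre of its underside. Blade block 120 (x, the wiping width) x 32 (y) x 30 mm high, rubber underside; on it a green handle 70 (x) x 24 (y) mm, from z = 30 to 78 mm, to be gripped across its 24 mm.
- mat: Fixed cork mat 180 (its x) x 140 (its y) x 4 mm thick; origin at the centre of its underside. The scraper starts on it and goes back onto it.
- lantern: Fixed round yellow solar lantern, 110 mm wide, 106 mm high without the button; origin at the centre of its underside.
- lantern_button_top (a point): Centre of the top of the round red push button (30 mm across) on top of the lantern; it is pressed straight down.
- lantern_button (a joint): Travel of the button: 0 up, 0.006 m fully down (about 5 N); it springs back.
- tiffin: Bystander: stainless steel tiffin carrier of three tiers, 122 mm wide, 190 mm high; origin at the centre of its underside.
- cup: Bystander: white ceramic cup with a chipped rim, 76 mm wide, 75 mm high; origin at the centre of its underside.
- torch: Bystander: grey plastic torch lying down, 140 mm long (its x), 42 mm thick; origin under its middle.

How it is judged:
On the way, in this order (a step that is already met when the one before it is completed fails the run):
1. the tray is home under the panel's lip (y of tray in the frame of panel above -0.158 m and x of tray in the frame of panel between -0.03 and 0.03 m and angle between the x axis of tray and the x axis of panel, either way round below 0.12 rad and height (world z) of tray below 0.005 m), for 0.2 s.
2. the scraper is down on the panel face (x of scraper in the frame of panel between -0.08 and 0.08 m and y of scraper in the frame of panel between -0.11 and 0.11 m and z of scraper in the frame of panel between 0.04 and 0.054 m), for 0.1 s.
3. all four flakes lie in the tray (x of flake0 in the frame of tray between -0.11 and 0.11 m and y of flake0 in the frame of tray between -0.055 and 0.055 m and z of flake0 in the frame of tray between -0.005 and 0.032 m and x of flake1 in the frame of tray between -0.11 and 0.11 m and y of flake1 in the frame of tray between -0.055 and 0.055 m and z of flake1 in the frame of tray between -0.005 and 0.032 m and x of flake2 in the frame of tray between -0.11 and 0.11 m and y of flake2 in the frame of tray between -0.055 and 0.055 m and z of flake2 in the frame of tray between -0.005 and 0.032 m and x of flake3 in the frame of tray between -0.11 and 0.11 m and y of flake3 in the frame of tray between -0.055 and 0.055 m and z of flake3 in the frame of tray between -0.005 and 0.032 m), for 0.2 s.
4. the scraper stands released on its mat (x of scraper in the frame of mat between -0.08 and 0.08 m and y of scraper in the frame of mat between -0.06 and 0.06 m and z of scraper in the frame of mat below 0.009 m and angle between scraper's own z axis and vertical below 0.1 rad and linear speed of scraper below 0.03 m/s and contact force between the fingers and scraper below 0.1 N), for 0.2 s.
5. the lantern's button is pressed down (value of joint lantern_button above 0.0045 m), for 0.1 s.
At the end, for the whole second after the job is handed in: All flakes at rest in the tray; tray under the lip, within 8 mm of the plinth, 30 mm of centred, 0.12 rad of parallel; scraper upright (0.1 rad), released, its centre within 80 mm (x), 60 mm (y) of the mat's; button up again after a press of 4.5 mm or more (all of step 1 and all of step 3 and all of step 4 and value of joint lantern_button below 0.0015 m and linear speed of each of flake0, flake1, flake2, flake3, tray below 0.03 m/s); the robot touches nothing.
It fails at once if a flake is touched by the gripper or arm (contact force between any of the fingers, the arm and flake0 above 0.3 N or contact force between any of the fingers, the arm and flake1 above 0.3 N or contact force between any of the fingers, the arm and flake2 above 0.3 N or contact force between any of the fingers, the arm and flake3 above 0.3 N).
It fails at once if tiffin carrier, cup or torch moved more than 20 mm (distance of any of tiffin, cup, torch from where it was at the start of the episode above 0.02 m).
It also fails if it takes over 72 s, if anything falls off the work surface, if the arm or the gripper's body presses on something with over 40 N, if the wrist force passes 120 N, or if a joint passes its speed limit or range.

## Robot

A 6-joint arm with a two-finger parallel gripper is mounted at the origin on the work surface. World frame = base frame: x ahead of the robot, y to its left, z up, the work surface at z = 0. Lengths are in m, angles in rad, forces in N, time in s.
With the tool pointing down it reaches from about 0.275 to 0.75 m from the base axis. Payload 10.2 kg.
Tool frame: the origin (TCP) lies on the centre line of the jaws, within the pads' length; the fingertips stand 22 mm ahead of it and the grasp point (between the pads) lies 3 mm ahead of it; z points along the fingers, y is the line along which they close (so a half turn about z gives the same grasp; the last joint's range is limited). The gripper opens to 85 mm and grips with 20 to 120 N. Pads are 22 mm wide; open, the fingers measure 114 mm over their backs; the gripper's body (76 mm by 85 mm) begins 54 mm behind the grasp point. The pads swing forward as they close: fully open they stand 13 mm farther back than shut.
Start: joints at [1.041, 0.313, 1.498, -0, 1.331, -0.223], TCP at [0.159, 0.5, 0.253] pointing down, gripper open.
Joint ranges: [-2.94, 2.94], [-0.97, 2.17], [0.19, 2.56], [-1.23, 4.37], [0.02, 3.11], [-2.88, 2.88]. Speed limits (rad/s): [2.39, 2.39, 3.01, 3.14, 3.14, 3.14].

## Interface

Orientations are given as a 3x3 rotation matrix whose columns are the frame's x, y, z axes.
In Python, from workcell import bot, imaging, finish_job, search_frame, regions_of gives the robot as it stands.
- The arm moves only by the shell command python3 -m pendant 'ROWS' [FORCE]. ROWS is JSON, one flat list of numbers, 7 for each row, row after row: the turn, a rotation vector about the tool's x, y, z in degrees, then the shift along the tool's x, y, z in cm, then the closure, from 0 (fully open) to 1 (shut). A call has 1 to 20 rows; each row is the pose to reach, as a shift and turn from the pose commanded when the call began, along the tool's axes at that moment; what a row does not reach only later rows make up. A row lasts 1/12 s, in which the tool goes at most 41.7 mm and 7.16 degrees, less where a joint would pass 70% of its speed; a pose out of reach is approached as far as the arm can. A call with a gripper value outside its range is refused whole. The fingers move at their own pace and stop on an object; FORCE is the grip in N (left out, the last holds). Time passes only in rows, so rows that repeat a pose let the fingers close. It gives the time, the measured TCP pose, the force, the opening and the grip force at its end, in the units of the state.
- bot.get_obs(): the state, without advancing time (a new reading comes with each control period).
- imaging.camera(name): name is "side" or "top" or "wrist"; returns a dict with "frame" (420x560x3 uint8, red, green, blue), "z_map" (420x560 float32, m along the optical axis (not along the pixel's ray), 0 where there is no reading), "camera_matrix" (3x3 intrinsics, pixels), "R" (3x3) and "t" (3): a world point X has camera coordinates R X + t; the wrist camera has in their place "hand_eye" (4x4, takes a point from camera to tool coordinates, whose origin is the TCP and whose axes are the flange's). Camera axes: x right, y down, z forward; pixel columns grow to the right and rows downward; lengths in m; the calibration is good to about 2 mm. A picture is of the moment at which its call begins: read the wrist's pose just before it.
- finish_job(): hands the job in; it is judged then, once.
Trained networks look in the newest picture that a camera, given by its name, has taken for a name from the list of things; names that differ only in an ending like _2 or _b are one class to them, and where a whole thing is asked for, a point or a joint stands for the part that bears it (a point fixed in the world has none). Each returns a list of dicts, best first, with "p" (0 to 1); they miss things now and then, are a little off and sometimes report something else, mostly with a low value. They report only what shows in the picture. A call takes as long as a camera call.
- search_frame(camera, label): "location" ([column, row] in pixels, amid what is visible of it).
- regions_of(camera, label): "pixels" (420x560 bool, what is visible of it) and "location" ([column, row] in pixels, amid what is visible of it).
The state is a dict: "time_s": time; "joint_positions": joint angles; "joint_velocities": joint speeds; "joint_torque": joint torques, N m; "tool_pos": TCP position; "tcp_rot": TCP orientation; "force": force on the tool from outside, world axes, zero at the start; "torque": the same for the moment, N m; "gripper_width": finger opening in m; "grip_force": force on a finger pad.
Only numpy, scipy, OpenCV 4.12 (cv2) and the standard library are available. Lean on these libraries where they do the work, as an engineer would, in place of code of your own. Each camera call takes 0.05 s, during which the arm holds its last target. There are 200 camera calls.

## Working session

There is one attempt and no reset: what is moved stays moved. The work goes in short steps, Python scripts to look and compute and a shell command to move; the robot and the scene stay as the last step left them, time stands still between calls to the robot, and variables do not carry over. Pictures are saved under pics/ and viewed, at most 10 in all, crops included, and the job is handed in when it is done.

```bash
mkdir -p pics; ls
cat > h.py <<'E'
import numpy as np,cv2
from workcell import bot,imaging,finish_job,search_frame,regions_of
def cloud(c):
    K=c["camera_matrix"];z=c["z_map"];v,u=np.mgrid[:z.shape[0],:z.shape[1]]
    P=np.stack([(u-K[0,2])/K[0,0]*z,(v-K[1,2])/K[1,1]*z,z],-1)
    return (P-c["t"])@c["R"]
E
python3 - <<'E'
from h import *
for n in("top","side"):
    c=imaging.camera(n);cv2.imwrite(f"pics/{n}0.png",c["frame"][:,:,::-1]);W=cloud(c)
    np.savez(f"{n}0.npz",W=W,f=c["frame"],z=c["z_map"])
    for l in["panel","tray","flake0","scraper","mat","lantern","lantern_button_top","tiffin","cup","torch"]:
        for r in regions_of(n,l)[:5]:
            m=r["pixels"]&(c["z_map"]>0);p=W[m]
            if len(p): print(n,l,round(r["p"],2),np.round(r["location"]),m.sum(),np.round(np.median(p,0),3),np.round(np.percentile(p,2,0),3),np.round(np.percentile(p,98,0),3))
s=bot.get_obs();print(s["time_s"],s["tool_pos"],s["tcp_rot"])
E
```

```text
pics
top panel 0.62 [236. 269.] 6496 [0.477 0.096 0.048] [ 0.386 -0.009  0.042] [0.569 0.201 0.062]
top tray 0.9 [316. 273.] 3933 [ 0.464 -0.098  0.006] [ 0.36  -0.157 -0.   ] [ 0.572 -0.035  0.033]
top flake0 0.42 [232. 285.] 71 [0.437 0.113 0.055] [0.425 0.104 0.049] [0.447 0.123 0.06 ]
top flake0 0.41 [233. 248.] 61 [0.528 0.11  0.054] [0.518 0.097 0.049] [0.535 0.12  0.057]
top flake0 0.22 [440. 281.] 122 [ 0.456 -0.376  0.129] [ 0.442 -0.388  0.125] [ 0.467 -0.363  0.135]
top scraper 0.62 [124. 267.] 813 [0.477 0.375 0.042] [0.425 0.351 0.013] [0.533 0.407 0.087]
top scraper 0.59 [431. 278.] 1977 [ 0.456 -0.363  0.105] [ 0.407 -0.421  0.013] [ 0.509 -0.325  0.13 ]
top mat 0.83 [133. 259.] 2913 [0.484 0.381 0.006] [ 0.396  0.318 -0.   ] [0.57  0.457 0.012]
top mat 0.48 [238. 267.] 6525 [0.478 0.096 0.048] [ 0.385 -0.009  0.042] [0.57  0.201 0.063]
top lantern 0.76 [433. 279.] 2010 [ 0.456 -0.363  0.105] [ 0.407 -0.422  0.004] [ 0.509 -0.325  0.13 ]
top lantern_button_top 0.61 [124. 266.] 851 [0.478 0.376 0.041] [0.425 0.351 0.008] [0.533 0.411 0.087]
top tiffin 0.77 [113. 191.] 2
[... 984 characters left out ...]
.049 0.056]
side lantern 0.61 [338. 327.] 2078 [ 0.434 -0.395  0.098] [ 0.4   -0.433  0.001] [ 0.498 -0.338  0.128]
side lantern_button_top 0.55 [211. 232.] 31 [0.433 0.11  0.052] [0.426 0.1   0.047] [0.443 0.121 0.058]
side tiffin 0.72 [212. 151.] 1703 [0.642 0.368 0.106] [ 0.606  0.341 -0.002] [0.758 0.549 0.185]
side cup 0.97 [350. 224.] 609 [ 0.76  -0.162  0.052] [ 0.713 -0.199  0.013] [ 0.799 -0.129  0.077]
side torch 0.62 [286. 189.] 414 [0.757 0.115 0.032] [0.7   0.09  0.004] [0.835 0.153 0.044]
1.1 [0.15857211 0.50048106 0.25331206] [[-9.53316777e-01  3.01972056e-01  1.93016214e-05]
 [ 3.01972055e-01  9.53316777e-01 -1.48236861e-05]
 [-2.28768985e-05 -8.30311840e-06 -1.00000000e+00]]
```

Run:
```python
from h import *
d=np.load("top0.npz");W=d["W"];f=d["f"];z=d["z"]
def fit(name,lo,hi,zl,zh,hull=True):
    m=(z>0)&(W[...,0]>lo[0])&(W[...,0]<hi[0])&(W[...,1]>lo[1])&(W[...,1]<hi[1])&(W[...,2]>zl)&(W[...,2]<zh)
    m=cv2.morphologyEx(m.astype(np.uint8),cv2.MORPH_OPEN,np.ones((2,2)))>0
    p=W[m][:,:2].astype(np.float32)
    print(name,len(p),np.round(W[m].mean(0),4),cv2.minAreaRect(p))
fit("panel",(.34,-.03),(.61,.24),.041,.07)
fit("rim",(.34,-.03),(.61,.24),.055,.07)
fit("tray",(.33,-.19),(.61,-.02),.022,.037)
fit("handle",(.38,.3),(.57,.45),.068,.09)
fit("blade",(.38,.3),(.57,.45),.02,.09)
fit("mat",(.37,.29),(.6,.48),.0025,.012)
fit("button",(.38,-.45),(.53,-.3),.117,.15)
hsv=cv2.cvtColor(f,cv2.COLOR_RGB2HSV)
red=((hsv[...,0]<8)|(hsv[...,0]>172))&(hsv[...,1]>150)&(W[...,1]<-.3)&(z>0)
print("red",red.sum(),np.median(W[red],0),np.percentile(W[red],[5,95],axis=0))
# flakes: brown on panel
b=(W[...,0]>.37)&(W[...,0]<.58)&(W[...,1]>-.02)&(W[...,1]<.21)&(f[...,0].astype(int)>f[...,2].astype(int)+15)&(z>0)
n,l,s,c=cv2.connectedComponentsWithStats(b.astype(np.uint8))
for i in range(1,n):
    if s[i,4]>15: print("flake",s[i,4],c[i].round(),W[l==i].mean(0).round(3),cv2.minAreaRect(W[l==i][:,:2].astype(np.float32)))
cr=f[120:400,60:480];cv2.imwrite("pics/c.png",cv2.resize(cr[:,:,::-1],(800,533),interpolation=cv2.INTER_CUBIC))
```

```text
panel 6915 [0.4748 0.0936 0.054 ] ((0.47543865442276, 0.09237073361873627), (0.23708201944828033, 0.19667114317417145), 84.83462524414062)
rim 984 [0.4776 0.1235 0.0604] ((0.47533607482910156, 0.09262444078922272), (0.23739118874073029, 0.19602251052856445), 85.07305145263672)
tray 406 [ 0.4633 -0.1073  0.0166] ((0.46341758966445923, -0.1005663350224495), (0.11273261904716492, 0.22421275079250336), 80.29585266113281)
handle 324 [0.4761 0.3775 0.0835] ((0.4766307473182678, 0.1893547773361206), (0.0681397095322609, 0.42593052983283997), 0.2851639688014984)
blade 792 [0.4757 0.374  0.0584] ((0.436371773481369, 0.20605933666229248), (0.44485485553741455, 0.11667957901954651), 77.10973358154297)
mat 2502 [0.4806 0.3817 0.0097] ((0.48526012897491455, 0.22789007425308228), (0.2259756624698639, 0.5026929378509521), 0.43190914392471313)
button 255 [ 0.4531 -0.3754  0.1286] ((0.45232126116752625, -0.2140246480703354), (0.04160432890057564, 0.3806247413158417), 0.4713996648788452)
red 106 [ 0.4536587  -0.37517035  0.12921135] [[ 0.44442135 -0.38509259  0.12540723]
 [ 0.46496843 -0.36449826  0.13311933]]
flake 96 [234. 248.] [0.526 0.109 0.053] ((0.5262068510055542, 0.1096726655960083), (0.028842715546488762, 0.020881887525320053), 76.83757781982422)
flake 88 [263. 253.] [0.515 0.038 0.054] ((0.5153942108154297, 0.03737388923764229), (0.022363774478435516, 0.02476566843688488), 9.934196472167969)
flake 107 [231. 285.] [0.435 0.115 0.053] ((0.43528786301612854, 0.11516037583351135), (0.02467266470193863, 0.02661539427936077), 82.90265655517578)
flake 84 [260. 288.] [0.428 0.044 0.053] ((0.4280605912208557, 0.044563110917806625), (0.018835153430700302, 0.026446189731359482), 65.31280517578125)
```

View pics/c.png

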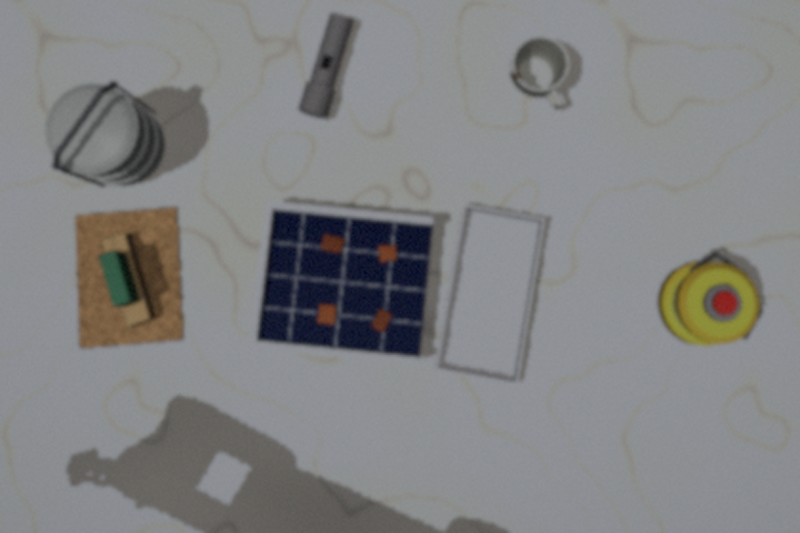

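View pics/side0.png

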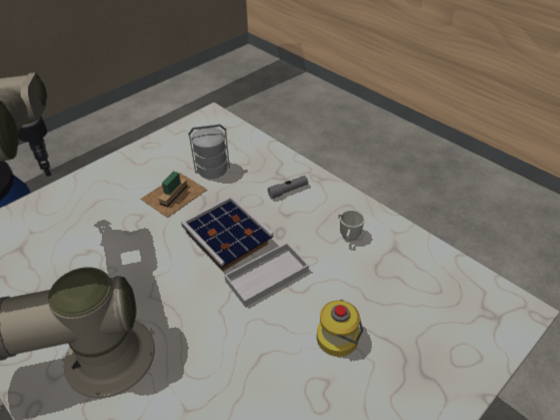

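The top view (crop) shows the panel with four flakes in the middle, the tray to its right, the scraper on the mat at the left, the lantern with its red button at (722,302), the tiffin top left, and the torch and cup along the top. The side view agrees. I'll refine the poses by intersecting pixel rays with planes of known height.

```bash
cat >> h.py <<'E'
from scipy.spatial.transform import Rotation as Ro
def plane(c,mask,h):
    v,u=np.nonzero(mask);return rays(c,u,v,h)
def rays(c,u,v,h):
    K=c["camera_matrix"];d=np.stack([(u-K[0,2])/K[0,0],(v-K[1,2])/K[1,1],np.ones(len(u))],-1)@c["R"]
    o=-c["R"].T@c["t"];return (o+d*((h-o[2])/d[:,2])[:,None])[:,:2]
def big(m):
    n,l,s,_=cv2.connectedComponentsWithStats(m.astype(np.uint8),connectivity=4);return l==1+np.argmax(s[1:,4])
def row(p,yaw,dz=0):  # tool y axis at world angle yaw(deg), tool down
    s=bot.get_obs();R=s["tcp_rot"];a=np.radians(yaw);y=np.array([np.cos(a),np.sin(a),0]);z=np.array([0,0,-1.]);x=np.cross(y,z)
    T=np.stack([x,y,z],1);r=Ro.from_matrix(R.T@T).as_rotvec(degrees=True);t=R.T@(np.array(p)-s["tool_pos"])*100
    print("row",r.round(1),t.round(2))
E
python3 - <<'E'
from h import *
c=imaging.camera("top");f=c["frame"].astype(int)
hsv=cv2.cvtColor(c["frame"],cv2.COLOR_RGB2HSV);W=cloud(c)
def show(n,m,h):
    m=big(m);p=plane(c,m,h).astype(np.float32);print(n,m.sum(),cv2.minAreaRect(p))
blue=(f[...,2]>f[...,0]+15)&(W[...,1]>-.05)&(W[...,1]<.24)&(W[...,0]>.3)&(W[...,0]<.62)
blue=cv2.morphologyEx(blue.astype(np.uint8),cv2.MORPH_CLOSE,np.ones((9,9)))>0
show("panel",blue,.046)
show("tray",regions_of("top","tray")[0]["pixels"],.015)
show("green",(hsv[...,0]>60)&(hsv[...,0]<95)&(hsv[...,1]>70),.07)
show("mat",cv2.morphologyEx(regions_of("top","mat")[0]["pixels"].astype(np.uint8),cv2.MORPH_CLOSE,np.ones((9,9)))>0,.004)
show("red",((hsv[...,0]<8)|(hsv[...,0]>172))&(hsv[...,1]>150)&(W[...,1]<-.3),.126)
row([.44,-.21,.12],-6)
row([.44,-.21,.253],-6)
E
```

```text
panel 5120 ((0.47654464840888977, 0.09144813567399979), (0.20499925315380096, 0.164454385638237), 84.79931640625)Traceback (most recent call last):
  File "<stdin>", line 9, in <module>
IndexError: list index out of range
```

Run:
```python
from h import *
c=imaging.camera("top")
hsv=cv2.cvtColor(c["frame"],cv2.COLOR_RGB2HSV);W=cloud(c)
def show(n,m,h):
    m=big(m);p=plane(c,m,h).astype(np.float32);print(n,m.sum(),cv2.minAreaRect(p))
for n,h in(("tray",.015),("mat",.004)):
    for i in range(3):
        r=regions_of("top",n)
        if r: show(n,cv2.morphologyEx(r[0]["pixels"].astype(np.uint8),cv2.MORPH_CLOSE,np.ones((9,9)))>0,h);break
        c=imaging.camera("top")
show("green",(hsv[...,0]>60)&(hsv[...,0]<95)&(hsv[...,1]>70),.07)
show("red",((hsv[...,0]<8)|(hsv[...,0]>172))&(hsv[...,1]>150)&(W[...,1]<-.3),.126)
row([.44,-.21,.12],-6)
print(bot.get_obs()["time_s"])
```

```text
tray 3897 ((0.4659522771835327, -0.09748677909374237), (0.11156738549470901, 0.22500859200954437), 80.63444519042969)
mat 3189 ((0.48305973410606384, 0.3896678686141968), (0.1819559782743454, 0.14744390547275543), 4.221034049987793)
green 304 ((0.47873371839523315, 0.3815080523490906), (0.06694485247135162, 0.028637802228331566), 18.952917098999023)
red 105 ((0.4547668993473053, -0.37525880336761475), (0.02524190954864025, 0.02500065788626671), 63.57454299926758)
row [-0.  -0.  78.4] [-48.29 -59.23  13.33]
1.35
```

```bash
python3 -m pendant '[0,0,25,-16,-19.5,4,0, 0,0,77.6,-49,-58.5,12,0, 0,0,77.6,-49,-58.5,12,0, 0,0,77.6,-49,-58.5,12,0, 0,0,77.6,-49,-58.5,12,0, 0,0,77.6,-49,-58.5,12,0, 0,0,77.6,-49,-58.5,12,0, 0,0,77.6,-49,-58.5,12,0, 0,0,77.6,-49,-58.5,12,0, 0,0,77.6,-49,-58.5,12,0, 0,0,77.6,-49,-58.5,12,0, 0,0,77.6,-49,-58.5,12,0, 0,0,77.6,-49,-58.5,12,0, 0,0,77.6,-49,-58.5,12,0, 0,0,77.6,-49,-58.5,12,0, 0,0,77.6,-49,-58.5,12,0, 0,0,77.6,-49,-58.5,12,0, 0,0,77.6,-49,-58.5,12,0, 0,0,77.6,-49,-58.5,12,0, 0,0,77.6,-49,-58.5,12,0]' 40
python3 - <<'E'
from h import *
row([.4496,-.205,.03],-5.2)
E
```

```text
time_s: 3.02
tool_pos: [0.4499, -0.209, 0.1324]
tcp_rot: [[0.094, 0.996, 0.0], [0.996, -0.094, -0.001], [-0.001, 0.0, -1.0]]
force: [-1.4, 0.4, 0.4]
gripper_width: 0.0851
grip_force: 0.0
row [ 0.   0.  -0.2] [ 0.4  -0.07 10.24]
```

```bash
python3 -m pendant '[0,0,0,0,0,4,0, 0,0,0,0,0,8,0, 0,0,0,0,0,10.2,0, 0,0,0,0,0,10.2,0, 0,0,0,0,0,10.2,0, 0,0,0,0,0,10.2,0]'; python3 -m pendant '[0,0,0,1,0,0,0, 0,0,0,2,0,0,0, 0,0,0,2.8,0,0,0, 0,0,0,3.4,0,0,0, 0,0,0,4,0,0,0, 0,0,0,4.5,0,0,0, 0,0,0,5,0,0,0, 0,0,0,5.5,0,0,0, 0,0,0,6,0,0,0, 0,0,0,6.5,0,0,0, 0,0,0,7,0,0,0, 0,0,0,7,0,0,0]'
python3 - <<'E'
from h import *
c=imaging.camera("top");cv2.imwrite("pics/t2.png",cv2.resize(c["frame"][180:380,180:420,::-1],(720,600)))
r=regions_of("top","tray")
if r: print(cv2.minAreaRect(plane(c,big(r[0]["pixels"]),.015).astype(np.float32)))
E
```

```text
time_s: 3.52
tool_pos: [0.4498, -0.2055, 0.033]
tcp_rot: [[0.09, 0.996, 0.002], [0.996, -0.09, -0.002], [-0.001, 0.002, -1.0]]
force: [0.2, -0.1, 0.2]
gripper_width: 0.0853
grip_force: 0.0
time_s: 4.52
tool_pos: [0.4552, -0.1345, 0.0312]
tcp_rot: [[0.09, 0.996, -0.001], [0.996, -0.09, 0.001], [0.001, -0.001, -1.0]]
force: [-0.2, 0.0, -0.3]
gripper_width: 0.0855
grip_force: 0.0
((0.4830089807510376, 0.3849402666091919), (0.1780373603105545, 0.1392095535993576), 5.2141313552856445)
```

View pics/t2.png

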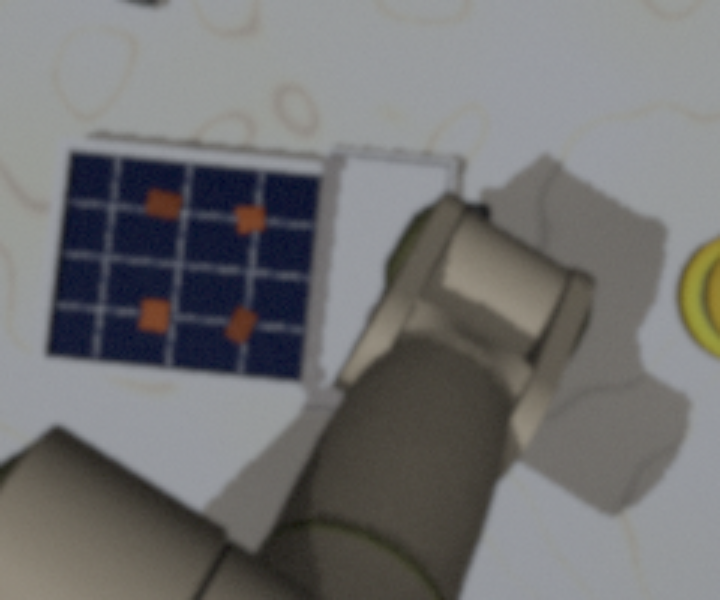

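The tray is almost at the open edge, with its top left corner at (335,155) in this crop. I'll keep pushing slowly and watch the force.

```bash
python3 -m pendant '[0,0,0,0.4,0,0,0, 0,0,0,0.8,0,0,0, 0,0,0,1.2,0,0,0, 0,0,0,1.4,0,0,0, 0,0,0,1.6,0,0,0, 0,0,0,1.6,0,0,0]'; python3 -m pendant '[0,0,0,0.2,0,0,0, 0,0,0,0.4,0,0,0, 0,0,0,0.4,0,0,0]'
```

```text
time_s: 5.12
tool_pos: [0.4567, -0.1191, 0.0313]
tcp_rot: [[0.09, 0.996, -0.0], [0.996, -0.09, 0.0], [0.0, -0.0, -1.0]]
force: [-0.2, -0.3, -0.4]
gripper_width: 0.0857
grip_force: 0.0
time_s: 5.37
tool_pos: [0.457, -0.118, 0.0316]
tcp_rot: [[0.089, 0.996, -0.0], [0.996, -0.089, -0.005], [-0.005, 0.0, -1.0]]
force: [-7.1, -20.7, -0.6]
gripper_width: 0.0851
grip_force: 10.4
```

```bash
python3 -m pendant '[0,0,0,0.1,0,0,0, 0,0,0,0.1,0,0,0, 0,0,0,0,0,0,0]'; python3 -m pendant '[0,0,0,-1,0,0,0, 0,0,0,-3.5,0,0,0, 0,0,0,-3.5,0,-4,0, 0,0,0,-3.5,0,-8,0, 0,0,0,-3.5,0,-12,0, 0,0,0,-3.5,0,-15,0, 0,0,0,-3.5,0,-15,0]'
python3 - <<'E'
from h import *
row([.479,.3815,.2],106)
E
```

```text
time_s: 5.62
tool_pos: [0.457, -0.1181, 0.0315]
tcp_rot: [[0.09, 0.996, -0.0], [0.996, -0.09, -0.004], [-0.004, 0.0, -1.0]]
force: [-5.9, -13.6, -0.9]
gripper_width: 0.0854
grip_force: 7.1
time_s: 6.2
tool_pos: [0.456, -0.1516, 0.187]
tcp_rot: [[0.09, 0.996, 0.009], [0.996, -0.09, -0.005], [-0.004, 0.009, -1.0]]
force: [1.2, -1.0, -0.0]
gripper_width: 0.0854
grip_force: 0.0
row [ 1.000e-01  7.000e-01 -1.112e+02] [53.3  -2.5  -1.56]
```

```bash
python3 -m pendant '[0,0,-7,4,0,-2,0, 0,0,-14,8,0,-2.5,0, 0,0,-112,53.3,-2.5,-2.5,0, 0,0,-112,53.3,-2.5,-2.5,0, 0,0,-112,53.3,-2.5,-2.5,0, 0,0,-112,53.3,-2.5,-2.5,0, 0,0,-112,53.3,-2.5,-2.5,0, 0,0,-112,53.3,-2.5,-2.5,0, 0,0,-112,53.3,-2.5,-2.5,0, 0,0,-112,53.3,-2.5,-2.5,0, 0,0,-112,53.3,-2.5,-2.5,0, 0,0,-112,53.3,-2.5,-2.5,0, 0,0,-112,53.3,-2.5,-2.5,0, 0,0,-112,53.3,-2.5,-2.5,0, 0,0,-112,53.3,-2.5,-2.5,0, 0,0,-112,53.3,-2.5,-2.5,0, 0,0,-112,53.3,-2.5,-2.5,0, 0,0,-112,53.3,-2.5,-2.5,0]'
python3 - <<'E'
from h import *
s=bot.get_obs();c=imaging.camera("wrist");cv2.imwrite("pics/w1.png",c["frame"][:,:,::-1])
H=c["hand_eye"];T=np.eye(4);T[:3,:3]=s["tcp_rot"];T[:3,3]=s["tool_pos"];M=np.linalg.inv(T@H);c["R"]=M[:3,:3];c["t"]=M[:3,3]
W=cloud(c);hsv=cv2.cvtColor(c["frame"],cv2.COLOR_RGB2HSV)
g=(hsv[...,0]>55)&(hsv[...,0]<95)&(hsv[...,1]>60)
g=big(g);p=W[g&(c["z_map"]>0)];print("green",g.sum(),np.percentile(p,[2,50,98],axis=0).round(4))
top=g&(abs(W[...,2]-.082)<.004);print(top.sum(),cv2.minAreaRect(plane(c,big(top),.082).astype(np.float32)))
c=imaging.camera("top");r=regions_of("top","tray")
for q in r[:2]: print("tray",q["p"],cv2.minAreaRect(plane(c,big(q["pixels"]),.03).astype(np.float32)))
cv2.imwrite("pics/t3.png",cv2.resize(c["frame"][180:380,180:420,::-1],(720,600)))
E
```

```text
time_s: 7.7
tool_pos: [0.4771, 0.3826, 0.2057]
tcp_rot: [[-0.958, -0.287, -0.001], [-0.287, 0.958, -0.0], [0.001, 0.0, -1.0]]
force: [0.3, 0.2, -0.5]
gripper_width: 0.0854
grip_force: 0.0
green 3243 [[0.443  0.3643 0.0606]
 [0.4729 0.3815 0.0831]
 [0.508  0.3999 0.0845]]
3062 ((0.4768639802932739, 0.3826558589935303), (0.06943906843662262, 0.022810716181993484), 19.306943893432617)
tray 0.93 ((0.46467626094818115, -0.0557502806186676), (0.1113482415676117, 0.22116446495056152), 84.34717559814453)
tray 0.17 ((0.6757102608680725, 0.422109454870224), (0.14006876945495605, 0.15961363911628723), 3.655277967453003)
```

View pics/w1.png

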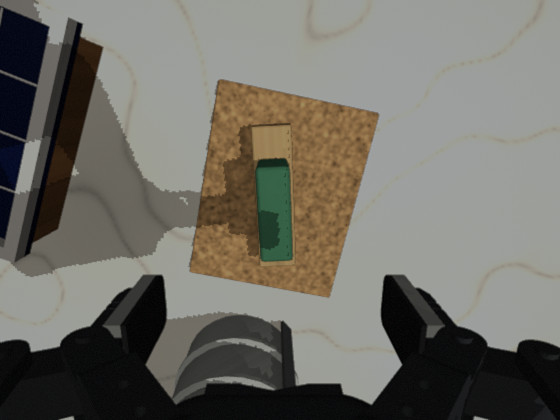

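View pics/t3.png

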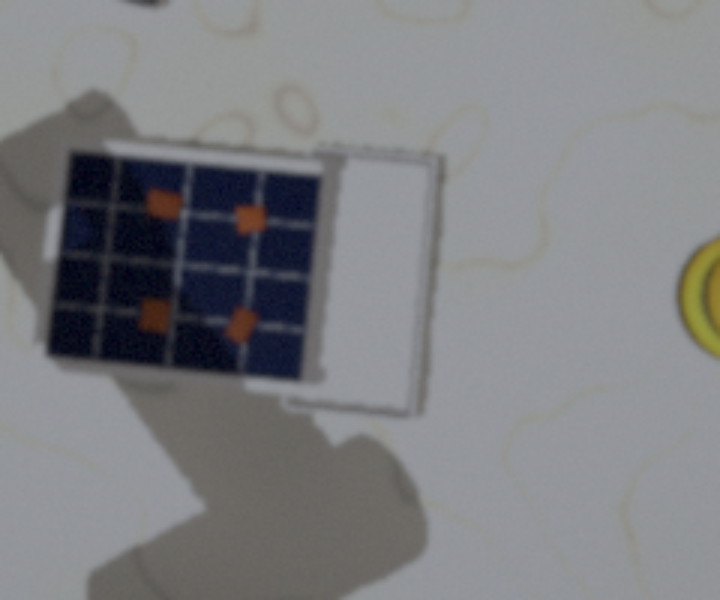

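The wrist view shows the handle at (275,212), nearly in line with the jaws. The top view shows the tray tucked under the lip and the four flakes undisturbed.

Run:
```python
from h import *
row([.4769,.3827,.068],109)
```

```text
row [ 0.  -0.  -2.3] [ 0.02  0.03 13.81]
```

```bash
python3 -m pendant '[0,0,-2.3,0,0,4,0, 0,0,-2.3,0,0,8,0, 0,0,-2.3,0,0,11,0, 0,0,-2.3,0,0,13,0, 0,0,-2.3,0,0,13.8,0, 0,0,-2.3,0,0,13.8,0, 0,0,-2.3,0,0,13.8,0, 0,0,-2.3,0,0,13.8,1, 0,0,-2.3,0,0,13.8,1, 0,0,-2.3,0,0,13.8,1, 0,0,-2.3,0,0,13.8,1, 0,0,-2.3,0,0,13.8,1, 0,0,-2.3,0,0,13.8,1, 0,0,-2.3,0,0,13.8,1, 0,0,-2.3,0,0,13.8,1]' 60
```

```text
time_s: 9.1
tool_pos: [0.4774, 0.3828, 0.0688]
tcp_rot: [[-0.945, -0.328, 0.001], [-0.328, 0.945, 0.0], [-0.001, 0.0, -1.0]]
force: [-0.4, -0.9, 5.6]
gripper_width: 0.023
grip_force: 59.6
```

```bash
python3 -m pendant '[0,0,0,0,0,-2,1, 0,0,0,0,0,-5,1, 0,0,0,0,0,-8,1, 0,0,0,0,0,-10,1, 0,0,0,0,0,-10,1]'
python3 - <<'E'
from h import *
row([.4865,.168,.14],84.8)
E
```

```text
time_s: 9.52
tool_pos: [0.4784, 0.3834, 0.1724]
tcp_rot: [[-0.945, -0.328, 0.006], [-0.328, 0.945, 0.003], [-0.007, 0.001, -1.0]]
force: [0.1, -0.2, -1.3]
gripper_width: 0.0235
grip_force: 59.2
row [ 0.1  0.4 24.3] [  6.32 -20.62   3.18]
```

```bash
python3 -m pendant '[0,0,5,1.2,-4,0,1, 0,0,10,2.5,-8,0,1, 0,0,16,3.8,-12,0,1, 0,0,21,5,-16,0,1, 0,0,24.3,6,-19,0,1, 0,0,24.3,6.3,-20.6,1,1, 0,0,24.3,6.3,-20.6,2.8,1, 0,0,24.3,6.3,-20.6,2.8,1, 0,0,24.3,6.3,-20.6,2.8,1, 0,0,24.3,6.3,-20.6,2.8,1]'
python3 - <<'E'
from h import *
row([.4865,.168,.112],84.8)
c=imaging.camera("top");cv2.imwrite("pics/t4.png",cv2.resize(c["frame"][180:380,140:380,::-1],(720,600)))
E
```

```text
time_s: 10.35
tool_pos: [0.4851, 0.1679, 0.1404]
tcp_rot: [[-0.996, 0.09, -0.0], [0.09, 0.996, 0.0], [0.0, 0.0, -1.0]]
force: [-0.2, -0.5, -2.1]
gripper_width: 0.023
grip_force: 59.6
row [ 0.  -0.   0.1] [-0.14  0.02  2.84]
```

View pics/t4.png

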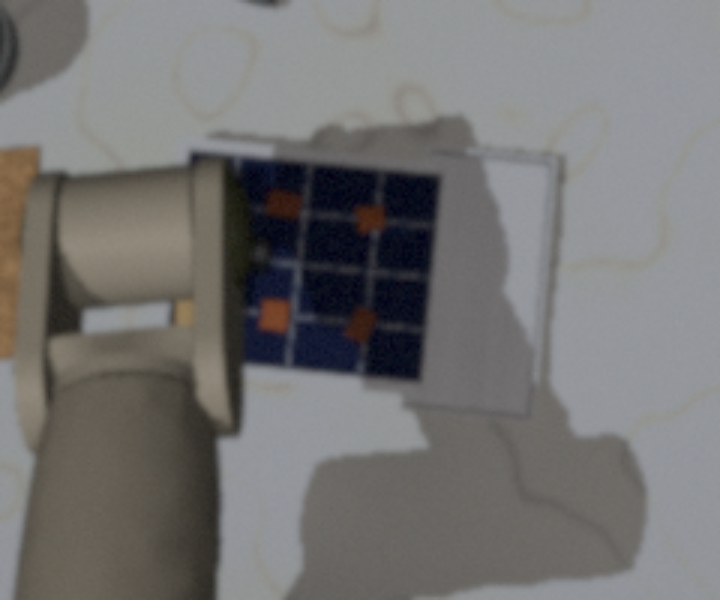

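The block is over the closed end of the panel and the flakes near (285,205), (370,218), (273,315) and (360,325) are all ahead of it. I'll lower it.

```bash
python3 -m pendant '[0,0,0,-0.1,0,1,1, 0,0,0,-0.1,0,2,1, 0,0,0,-0.1,0,2.6,1, 0,0,0,-0.1,0,2.9,1, 0,0,0,-0.1,0,2.9,1, 0,0,0,-0.1,0,2.9,1]'
```

```text
time_s: 10.9
tool_pos: [0.4861, 0.1674, 0.111]
tcp_rot: [[-0.996, 0.09, -0.0], [0.09, 0.996, -0.0], [0.0, -0.0, -1.0]]
force: [-0.0, 0.2, -1.8]
gripper_width: 0.0231
grip_force: 59.7
```

```bash
python3 -m pendant '[0,0,0,0,-0.5,0,1, 0,0,0,0,-1,0,1, 0,0,0,0,-1.6,0,1, 0,0,0,0,-2.2,0,1, 0,0,0,0,-2.8,0,1, 0,0,0,0,-3.4,0,1, 0,0,0,0,-4,0,1, 0,0,0,0,-4.6,0,1, 0,0,0,0,-5.2,0,1, 0,0,0,0,-5.8,0,1, 0,0,0,0,-6.4,0,1, 0,0,0,0,-7,0,1, 0,0,0,0,-7.6,0,1, 0,0,0,0,-8.2,0,1, 0,0,0,0,-8.8,0,1, 0,0,0,0,-9.4,0,1, 0,0,0,0,-10,0,1, 0,0,0,0,-10.6,0,1, 0,0,0,0,-11,0,1, 0,0,0,0,-11,0,1]'
python3 - <<'E'
from h import *
c=imaging.camera("side");cv2.imwrite("pics/s4.png",cv2.resize(c["frame"][150:350,150:390,::-1],(720,600)))
E
```

```text
time_s: 12.57
tool_pos: [0.4762, 0.057, 0.1113]
tcp_rot: [[-0.996, 0.091, -0.0], [0.091, 0.996, -0.0], [-0.0, -0.0, -1.0]]
force: [0.9, 0.6, -2.1]
gripper_width: 0.0232
grip_force: 59.7
```

View pics/s4.png

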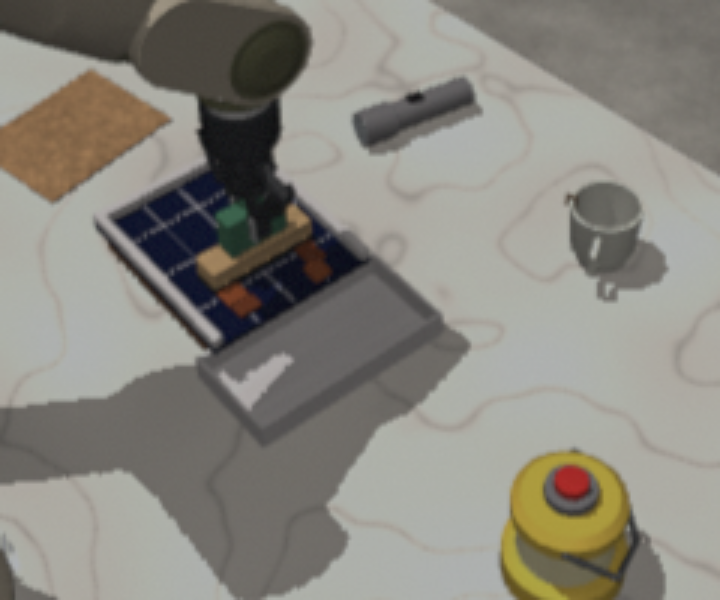

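The flakes lie in two pairs, around (240,298) and (315,263), squarely in front of the blade. I'll finish the stroke.

```bash
python3 -m pendant '[0,0,0,0,-0.5,0,1, 0,0,0,0,-1,0,1, 0,0,0,0,-1.5,0,1, 0,0,0,0,-2,0,1, 0,0,0,0,-2.5,0,1, 0,0,0,0,-3,0,1, 0,0,0,0,-3.5,0,1, 0,0,0,0,-4,0,1, 0,0,0,0,-4.5,0,1, 0,0,0,0,-5,0,1, 0,0,0,0,-5.5,0,1, 0,0,0,0,-6,0,1, 0,0,0,0,-6.5,0,1, 0,0,0,0,-7,0,1, 0,0,0,0,-7.3,0,1, 0,0,0,0,-7.6,0,1, 0,0,0,0,-7.6,0,1, 0,0,0,0,-7.6,0,1]'; python3 -m pendant '[0,0,0,0,1,-2,1, 0,0,0,0,3,-5,1, 0,0,0,0,6,-6,1, 0,0,0,0,10,-6,1, 0,0,0,0,14,-6,1, 0,0,0,0,14,-6,1]';python3 - <<'E'
from h import *
c=imaging.camera("side");a=c["frame"][180:380,150:390,::-1];c=imaging.camera("top");b=c["frame"][180:380,180:420,::-1]
cv2.imwrite("pics/s5.png",cv2.resize(np.hstack([a,b]),(800,333)))
f=c["frame"].astype(int);W=cloud(c)
m=(f[...,0]>f[...,2]+30)&(W[...,0]>.34)&(W[...,0]<.6)&(W[...,1]<.21)&(W[...,1]>-.25)
n,l,s,q=cv2.connectedComponentsWithStats(m.astype(np.uint8))
for i in range(1,n):
    if s[i,4]>15: print(s[i,4],q[i].round(),W[l==i].mean(0).round(3))
row([.4774,.3828,.17],109.1)
E
```

```text
time_s: 14.12
tool_pos: [0.4693, -0.018, 0.1113]
tcp_rot: [[-0.996, 0.09, -0.0], [0.09, 0.996, 0.0], [0.0, 0.0, -1.0]]
force: [0.7, 0.6, -1.8]
gripper_width: 0.0235
grip_force: 59.7
time_s: 14.62
tool_pos: [0.4816, 0.1271, 0.1716]
tcp_rot: [[-0.996, 0.085, 0.001], [0.085, 0.996, 0.002], [-0.001, 0.002, -1.0]]
force: [0.7, 0.7, -1.8]
gripper_width: 0.0233
grip_force: 60.1
76 [294. 257.] [ 0.505 -0.039  0.015]
79 [220. 287.] [0.431 0.132 0.131]
63 [289. 290.] [ 0.424 -0.026  0.019]
row [ -0.   -0.  -24.1] [ 2.69 25.86  0.11]
```

View pics/s5.png

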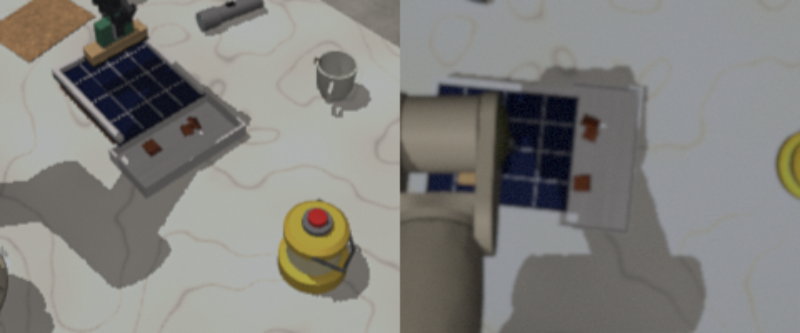

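```bash
python3 -m pendant '[0,0,-5,0.5,4,0,1, 0,0,-10,1,8,0,1, 0,0,-15,1.5,12,0,1, 0,0,-20,2,16,0,1, 0,0,-24.1,2.5,20,0,1, 0,0,-24.1,2.7,23,0,1, 0,0,-24.1,2.7,25.9,0,1, 0,0,-24.1,2.7,25.9,0,1, 0,0,-24.1,2.7,25.9,0,1]'
python3 - <<'E'
from h import *
c=imaging.camera("side");a=c["frame"][200:310,165:315,::-1];W=cloud(c)
cv2.imwrite("pics/s6.png",cv2.resize(a,(750,550),interpolation=cv2.INTER_CUBIC))
c=imaging.camera("top");f=c["frame"].astype(int);W=cloud(c)
m=(f[...,0]>f[...,2]+25)&(W[...,0]>.34)&(W[...,0]<.6)&(W[...,1]<.24)&(W[...,1]>-.25)
n,l,s,q=cv2.connectedComponentsWithStats(m.astype(np.uint8))
for i in range(1,n):
    if s[i,4]>8: print(s[i,4],q[i].round(),W[l==i].mean(0).round(3),np.percentile(W[l==i][:,2],[5,50,95]).round(3))
row([.4774,.3828,.0695],109.1)
E
```

```text
time_s: 15.47
tool_pos: [0.4786, 0.3818, 0.1706]
tcp_rot: [[-0.946, -0.325, -0.001], [-0.325, 0.946, -0.001], [0.001, -0.0, -1.0]]
force: [0.2, -0.2, -1.4]
gripper_width: 0.0234
grip_force: 60.5
107 [294. 257.] [ 0.505 -0.039  0.028] [0.01  0.015 0.021]
88 [289. 290.] [ 0.425 -0.026  0.049] [0.011 0.018 0.023]
row [-0.  -0.  -0.3] [ 0.05  0.27 10.15]
```

View pics/s6.png

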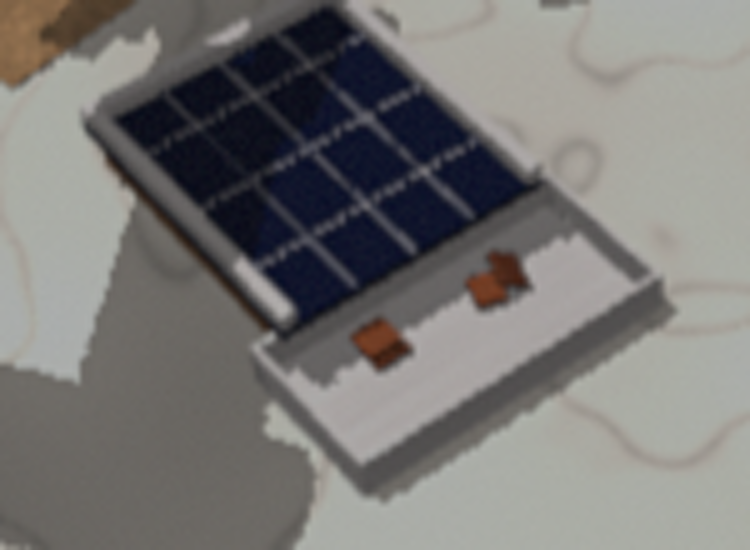

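The panel is clean. The tray holds two flakes near (500,275) and a stacked pair of two shades near (382,342), so all four are in. Next I'll set the scraper down.

```bash
python3 -m pendant '[0,0,0,0,0.2,3,1, 0,0,0,0,0.2,6,1, 0,0,0,0,0.2,8,1, 0,0,0,0,0.2,9,1, 0,0,0,0,0.2,9.6,1, 0,0,0,0,0.2,9.9,1, 0,0,0,0,0.2,10.1,1, 0,0,0,0,0.2,10.1,1, 0,0,0,0,0.2,10.1,1]'
```

```text
time_s: 16.32
tool_pos: [0.4783, 0.3839, 0.0713]
tcp_rot: [[-0.946, -0.324, 0.001], [-0.324, 0.946, 0.001], [-0.002, 0.0, -1.0]]
force: [0.0, -0.8, -1.5]
gripper_width: 0.0232
grip_force: 60.5
```

```bash
python3 -m pendant '[0,0,0,0,0,0.1,1, 0,0,0,0,0,0.2,1, 0,0,0,0,0,0.25,1, 0,0,0,0,0,0.25,1, 0,0,0,0,0,0.25,1]'
```

```text
time_s: 16.73
tool_pos: [0.4781, 0.384, 0.0688]
tcp_rot: [[-0.946, -0.324, 0.001], [-0.324, 0.946, 0.0], [-0.001, 0.0, -1.0]]
force: [-1.7, -1.1, 5.4]
gripper_width: 0.0232
grip_force: 61.3
```

```bash
python3 -m pendant '[0,0,0,0,0,0,0.5, 0,0,0,0,0,0,0.2, 0,0,0,0,0,0,0, 0,0,0,0,0,0,0, 0,0,0,0,0,0,0, 0,0,0,0,0,0,0, 0,0,0,0,0,-2,0, 0,0,0,0,0,-5,0, 0,0,0,0,0,-9,0, 0,0,0,0,0,-13,0, 0,0,0,0,0,-17,0, 0,0,0,0,0,-17,0]'
python3 - <<'E'
from h import *
c=imaging.camera("top")
s=bot.get_obs();c=imaging.camera("wrist");cv2.imwrite("pics/w7.png",c["frame"][:,:,::-1])
H=c["hand_eye"];T=np.eye(4);T[:3,:3]=s["tcp_rot"];T[:3,3]=s["tool_pos"];M=np.linalg.inv(T@H);c["R"]=M[:3,:3];c["t"]=M[:3,3]
W=cloud(c);hsv=cv2.cvtColor(c["frame"],cv2.COLOR_RGB2HSV);g=big((hsv[...,0]>55)&(hsv[...,0]<95)&(hsv[...,1]>60))
top=g&(abs(W[...,2]-.082)<.005);print(top.sum(),np.median(W[top][:,2]),cv2.minAreaRect(plane(c,big(top),.082).astype(np.float32)))
row([.4545,-.375,.22],84.8)
E
```

```text
time_s: 17.73
tool_pos: [0.4797, 0.3849, 0.2465]
tcp_rot: [[-0.946, -0.324, 0.012], [-0.324, 0.946, 0.007], [-0.014, 0.002, -1.0]]
force: [-0.1, -0.3, 1.2]
gripper_width: 0.0854
grip_force: 0.0
2403 0.08314649068369753 ((0.477645605802536, 0.38353830575942993), (0.06878792494535446, 0.022636402398347855), 18.905073165893555)
row [ 0.1  0.2 24.1] [ 26.85 -71.03   1.8 ]
```

```bash
python3 -m pendant '[0,0,12,3,-8,0,1, 0,0,24,26.9,-71,1.8,1, 0,0,24,26.9,-71,1.8,1, 0,0,24,26.9,-71,1.8,1, 0,0,24,26.9,-71,1.8,1, 0,0,24,26.9,-71,1.8,1, 0,0,24,26.9,-71,1.8,1, 0,0,24,26.9,-71,1.8,1, 0,0,24,26.9,-71,1.8,1, 0,0,24,26.9,-71,1.8,1, 0,0,24,26.9,-71,1.8,1, 0,0,24,26.9,-71,1.8,1, 0,0,24,26.9,-71,1.8,1, 0,0,24,26.9,-71,1.8,1, 0,0,24,26.9,-71,1.8,1, 0,0,24,26.9,-71,1.8,1, 0,0,24,26.9,-71,1.8,1, 0,0,24,26.9,-71,1.8,1, 0,0,24,26.9,-71,1.8,1, 0,0,24,26.9,-71,1.8,1]'
python3 - <<'E'
from h import *
s=bot.get_obs();c=imaging.camera("wrist")
H=c["hand_eye"];T=np.eye(4);T[:3,:3]=s["tcp_rot"];T[:3,3]=s["tool_pos"];M=np.linalg.inv(T@H);c["R"]=M[:3,:3];c["t"]=M[:3,3]
W=cloud(c);hsv=cv2.cvtColor(c["frame"],cv2.COLOR_RGB2HSV);g=big(((hsv[...,0]<8)|(hsv[...,0]>172))&(hsv[...,1]>150))
p=W[g&(c["z_map"]>0)];print(g.sum(),np.percentile(p,[3,50,97],axis=0).round(4),cv2.minEnclosingCircle(plane(c,g,.127).astype(np.float32)))
row([.4545,-.375,.155],84.8)
E
```

```text
time_s: 19.5
tool_pos: [0.4524, -0.3771, 0.2174]
tcp_rot: [[-0.996, 0.092, -0.002], [0.092, 0.996, 0.003], [0.003, 0.002, -1.0]]
force: [-0.9, 1.0, -0.6]
gripper_width: -0.0001
grip_force: 0.0
1770 [[ 0.4393 -0.3887  0.1243]
 [ 0.4513 -0.3763  0.1292]
 [ 0.4647 -0.3639  0.1304]] ((0.45226481556892395, -0.37654656171798706), 0.01564314216375351)
row [ 0.1 -0.1  0. ] [-0.16  0.02  6.29]
```

```bash
python3 -m pendant '[0,0,0,0,0,3,1, 0,0,0,0,0,5,1, 0,0,0,0,0,6,1, 0,0,0,0,0,6.4,1, 0,0,0,0,0,6.6,1, 0,0,0,0,0,6.8,1, 0,0,0,0,0,7,1, 0,0,0,0,0,7,1]'; python3 -m pendant '[0,0,0,0,0,0.2,1, 0,0,0,0,0,0.3,1, 0,0,0,0,0,0.3,1]'
```

```text
time_s: 20.22
tool_pos: [0.4538, -0.3751, 0.1503]
tcp_rot: [[-0.996, 0.088, 0.001], [0.088, 0.996, -0.001], [-0.001, -0.001, -1.0]]
force: [-0.2, -0.6, -0.3]
gripper_width: -0.0
grip_force: 0.0
time_s: 20.47
tool_pos: [0.4538, -0.3753, 0.1472]
tcp_rot: [[-0.996, 0.089, 0.001], [0.089, 0.996, -0.001], [-0.001, -0.001, -1.0]]
force: [0.2, -0.0, 2.2]
gripper_width: -0.0003
grip_force: 1.5
```

```bash
python3 -m pendant '[0,0,0,0,0,0.2,1, 0,0,0,0,0,0.4,1, 0,0,0,0,0,0.4,1]'; python3 -m pendant '[0,0,0,0,0,0.2,1, 0,0,0,0,0,0.2,1, 0,0,0,0,0,0.2,1]'
```

```text
time_s: 20.72
tool_pos: [0.4539, -0.3753, 0.144]
tcp_rot: [[-0.996, 0.088, 0.001], [0.088, 0.996, -0.001], [-0.001, -0.001, -1.0]]
force: [-0.7, 1.6, 10.4]
gripper_width: 0.0001
grip_force: 5.1
time_s: 20.97
tool_pos: [0.4539, -0.3754, 0.1437]
tcp_rot: [[-0.996, 0.088, 0.002], [0.088, 0.996, -0.002], [-0.002, -0.002, -1.0]]
force: [-5.8, 7.9, 24.0]
gripper_width: -0.0
grip_force: 12.0
```

Bottomed out at 24 N. I'll hold it for a moment, then release and retract.

```bash
python3 -m pendant '[0,0,0,0,0,0,1, 0,0,0,0,0,0,1, 0,0,0,0,0,0,1, 0,0,0,0,0,0,1, 0,0,0,0,0,-1,1, 0,0,0,0,0,-3,1, 0,0,0,0,0,-6,1, 0,0,0,0,0,-10,1, 0,0,0,0,0,-10,1, 0,0,0,0,0,-10,1, 0,0,0,0,0,-10,1]'
python3 - <<'E'
from h import *
c=imaging.camera("top");f=c["frame"].astype(int);W=cloud(c)
cv2.imwrite("pics/end.png",cv2.resize(c["frame"][120:400,60:480,::-1],(800,533)))
r=regions_of("top","tray")
for q in r[:1]: print("tray",q["p"],cv2.minAreaRect(plane(c,big(q["pixels"]),.03).astype(np.float32)))
E
```

```text
time_s: 21.88
tool_pos: [0.4533, -0.3749, 0.2398]
tcp_rot: [[-0.996, 0.089, -0.001], [0.089, 0.996, 0.001], [0.001, 0.001, -1.0]]
force: [0.1, -0.5, -0.2]
gripper_width: -0.0
grip_force: 0.0
tray 0.62 ((0.46497100591659546, -0.053935401141643524), (0.11013215035200119, 0.22038859128952026), 85.04277038574219)
```

View pics/end.png

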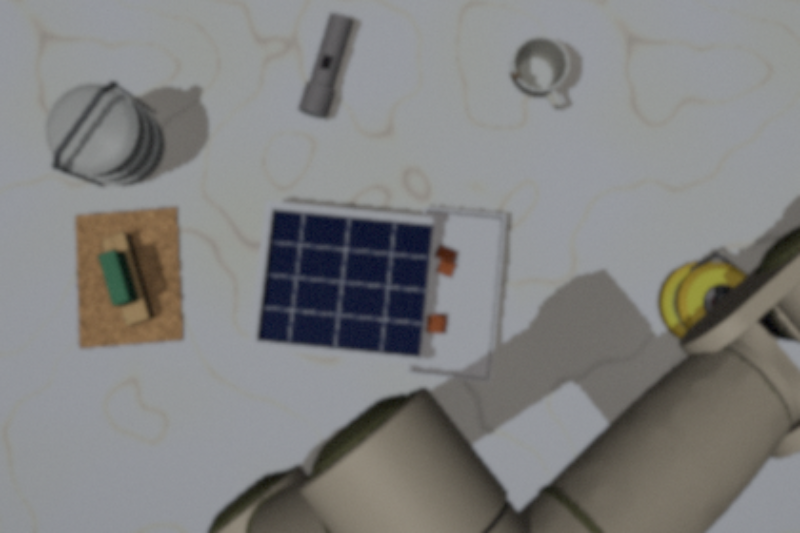

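The final view shows the scraper standing on the mat at (117,278), a clean panel, and the flakes in the tray at (446,262) and (437,323). The bystanders haven't moved and the arm is clear of everything.

```bash
python3 -c "
from workcell import finish_job
print(finish_job())"
```

```text
the job is handed in; nothing more can be done
None
```

I handed the job in at about 22 s: the tray is home under the lip with the flakes swept into it (one seen only as part of a stacked pair), the scraper is upright on its mat, and the button was pressed fully, held and released; no verdict came back.

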